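# Index the gear on its marked tooth gap and load the finger

## Robot

A 7-joint arm with a two-finger parallel gripper is mounted at the origin on a cart in front of the work surface, level with it; the furniture and walls round the work are solid. World frame = base frame: x ahead of the robot, y to its left, z up, the work surface at z = 0. Lengths are in mm, angles in rad, forces in N, time in s.
With the tool pointing down it reaches from about 425 to 875 mm from the base axis. Payload 4.7 kg.
Tool frame: the origin (TCP) lies midway between the tips of the shut fingers; the grasp point (between the pads) lies 19 mm behind it; z points along the fingers, y is the line along which they close (so a half turn about z gives the same grasp; the last joint's range is limited). The gripper opens to 87 mm and grips with 3 to 60 N. Pads are 19 mm wide; open, the fingers measure 117 mm over their backs; the gripper's body (75 mm by 190 mm) begins 51 mm behind the grasp point.
Start: joints at [1.205, 0.321, -0.07, 1.45, 0.023, 1.371, -0.057], TCP at [240.959, -603.711, 194.987] pointing down, gripper open.
Joint ranges: [-2.86, 2.86], [-0.3, 2.09], [-1.38, 1.24], [0.06, 2.45], [-1.56, 4.7], [0.09, 2.05], [-2.69, 2.69]. Speed limits (rad/s): [2.57, 2.57, 3.14, 3.14, 3.14, 3.14, 3.14].

## Interface

Orientations are given as a unit quaternion [x, y, z, w].
In Python, from plant import arm gives the robot as it stands.
- The arm moves only by the tool carry_out, never from a script. Its argument "commands" is a list of rows, each a list of 3 entries, a list of its own where there are three numbers: the shift along the tool's x, y, z as a fraction of full scale, then the turn, a rotation vector about the tool's x, y, z as a fraction of full scale, then the closure, from 0 (fully open) to 1 (shut). In form: [[[tx, ty, tz], [rx, ry, rz], claw], ...]. A call has 1 to 12 rows; each row is the pose to reach, as a shift and turn from the pose commanded when the call began, along the tool's axes at that moment, turning the shorter way round; what a row does not reach only later rows make up. Full scale, the value 1, is 0.2 m for a shift and 360 degrees for a turn. A row lasts 1/8 s, in which the tool goes at most 62.5 mm and 10.7 degrees, less where a joint would pass 70% of its speed; a pose out of reach is approached as far as the arm can. A call with a number of a shift or a turn outside -1 to 1 is refused whole. A call with a gripper value outside its range is refused whole. The fingers move at their own pace and stop on an object; "squeeze" is the grip in N (left out, the last holds). Time passes only in rows, so rows that repeat a pose let the fingers close. It gives the time, the measured TCP pose, the force, the opening and the grip force at its end, in the units of the state.
- arm.state(): the state, without advancing time (a new reading comes with each control period).
- arm.capture(name): name is "side" or "top" or "wrist"; returns a dict with "pixels" (420x560x3 uint8, red, green, blue), "z_map" (420x560 float32, mm along the optical axis (not along the pixel's ray), 0 where there is no reading), "camera_matrix" (3x3 intrinsics, pixels), "eye" and "rotation" of the camera in the world. Camera axes: x right, y down, z forward; pixel columns grow to the right and rows downward; lengths in mm; the calibration is good to about 2 mm. A picture is of the moment at which its call begins.
- arm.close_job(): hands the job in; it is judged then, once.
The state is a dict: "time": time; "qpos": joint angles; "joint_vel": joint speeds; "effort": joint torques, N m; "eef_pos": TCP position; "ee_rot": TCP orientation; "ft_force": force on the tool from outside, world axes, zero at the start; "torque": the same for the moment, N m; "gripper_width": finger opening in mm; "finger_force": force on a finger pad.
Only numpy, scipy, OpenCV 4.12 (cv2) and the standard library are available. Lean on these libraries where they do the work, as an engineer would, in place of code of your own. Each camera call takes 0.05 s, during which the arm holds its last target. There are 200 camera calls.

## Task

Set the gear to its zero position: turn it on its arbor until the tooth gap marked with yellow paint is under the index finger, bring the finger fully home in that gap, its bar level, without forcing it, and hang the red saddle weight over the finger's bar, between the two brass collars, so that the finger stays loaded. The paint only shows which gap; find its exact place by feel. Leave the gear flat on its seat, and the micrometer, the plug gauge and the cup of pins alone.

Things in the scene. Friction and masses are not known exactly. Their poses are not given: they have to be found in the camera images.
- index_fixture: Dark steel base plate, 136 x 290 x 16 mm, fixed to the bench; carries the gear and the index finger. Origin: on the bench, under the gear's axis; z up; +y runs from the gear's axis to the finger's pivot (green bracket at y 180 mm, 84 mm high, 34 mm wide). Plate from y -76 to +214 mm. On its z axis an arbor, 18 mm thick, up to 79 mm, and round it a 60 mm wide seat, top at 24 mm.
- paint_mark (a point): Yellow paint dab (9 x 11 mm) on the rim of the gear, 42 mm from its axis, at the gear's top face. z up. The marked tooth gap is the one nearest to the dab, but the dab was put on by hand: it can be up to 6 degrees (4.4 mm) to either side of the gap's middle. Follows the gear; not the exact place of the gap.
- gear_axis (a point): The gear's axis at the seat, on the fixture. Loose steel gear lies here: 16 teeth, 124 mm over the teeth, 24 mm thick (top 48 mm above the bench), round hub of 38 mm diameter up to 81.5 mm above the bench, 20 mm bore round the 18 mm arbor, free to turn; 0.85 kg. Tooth gaps 11 mm wide 55 mm from the axis (where the finger enters); pitch 22.5 degrees.
- index_point (a point): Fixed point of the fixture on the line from the gear's axis to the finger's pivot, 42 mm from the axis, 48 mm above the bench: where the paint dab comes to lie (give or take its own error) when the marked gap is under the finger.
- finger (a joint): Index finger: steel bar 10 mm thick, hinged at the bracket, 70 mm above the bench. 0 rad: bar level, fully home (end stop), tip 9.5 mm deep in a gap; grows as it lifts; about 0.08 rad: tip resting on a tooth. Its blade, 7.5 mm wide, enters only a gap centred to about 1.5 mm. The pivot is stiff: the finger stays where left until pushed or weighted. It starts raised.
- finger_tip (a point): Lower end of the finger's blade, 125 mm along the bar from the pivot and 31.5 mm below the bar's centre line. Its head (13 mm wide, 14 mm long) on top ends the bar.
- bar_mid (a point): On the centre line of the finger's bar, 58 mm from the pivot, midway between the two brass collars (22 mm diameter; 39 mm free between them); the bar is 10 mm thick here.
- saddle_weight: Loose red 0.45 kg saddle weight, an upside-down U standing on two cheeks: 50 mm (x) by 32 mm (y), 58 mm high, with a steel lifting lug on top, 12 mm thick (x), 28 mm long (y), from 58 to 82 mm height. Origin: middle of its underside, z up. The slot between the cheeks is 18 mm wide, runs along y, is open below; its top is 42 mm above the underside.
- slot_top (a point): Middle of the top of the saddle weight's slot; it rests on the bar when the weight hangs.
- micrometer: Micrometer, 56 x 137 x 16 mm, lying near the work: leave alone. Origin: middle of its underside.
- plug_gauge: Black plug gauge, 28 mm diameter, 100 mm high, standing near the work: leave alone. Origin: middle of its underside.
- pin_cup: Clear cup of pins, 70 mm diameter, 53 mm high: leave alone. Origin: middle of its underside.
Mind the look-alikes: they are no part of the job. Several things look just like the saddle_weight: the one meant starts farthest to the robot's right.

How it is judged (in metres and radians):
At the end, for the whole second after the job is handed in: Paint within 8 mm of the index point (so the gap beside it is under the finger); finger within 0.03 rad of level; gear flat on its seat (paint under 50 mm high); saddle weight at rest, upright within 0.2 rad, bearing on the bar between the collars (slot top within 10 mm of the bar's middle) (horizontal distance between paint_mark and index_point below 0.008 m and value of joint finger below 0.03 rad and z of paint_mark in the frame of index_fixture below 0.05 m and angle between paint_mark's own z axis and vertical below 0.04 rad and distance between slot_top and bar_mid below 0.01 m and angle between saddle_weight's own z axis and vertical below 0.2 rad and contact force between saddle_weight and finger above 1.5 N and linear speed of saddle_weight below 0.02 m/s); the robot touches nothing.
It fails at once if the finger is forced (pushed by the robot with more than 40 N) (contact force between the fingers and finger above 40 N).
It fails at once if the micrometer is disturbed (moved over 20 mm) (distance of micrometer from where it was at the start of the episode above 0.02 m).
It fails at once if the plug gauge is disturbed (moved over 20 mm) (distance of plug_gauge from where it was at the start of the episode above 0.02 m).
It fails at once if the cup of pins is disturbed (moved over 20 mm) (distance of pin_cup from where it was at the start of the episode above 0.02 m).
It also fails if it takes over 72 s, if anything falls off the work surface, if the arm or the gripper's body presses on something with over 40 N, if the wrist force passes 120 N, or if a joint passes its speed limit or range.

## Working session

There is one attempt and no reset: what is moved stays moved. The work goes in short steps, Python scripts to look and compute and a tool call to move; the robot and the scene stay as the last step left them, time stands still between calls to the robot, and variables do not carry over. Pictures are saved under pics/ and viewed, at most 10 in all, crops included, and the job is handed in when it is done.

Besides the shell and the picture viewer there is one more tool, called after "Call:" as a command line: name --argument value ..., lists and objects as JSON in quotes. carry_out: Moves the arm, as the interface text tells. Shift numbers are shares of 0.2 m and turn numbers shares of 360 degrees, none past 1 either way. Its arguments: {"type":"object","properties":{"commands":{"type":"array","items":{"type":"array"}},"squeeze":{"type":"number"}},"required":["commands"]}

```bash
mkdir -p pics; ls; cat > h.py <<'E'
import numpy as np, cv2
from plant import arm
def cap(n,save=None):
    c=arm.capture(n); 
    if save: cv2.imwrite('pics/%s.png'%save, cv2.cvtColor(c['pixels'],cv2.COLOR_RGB2BGR))
    return c
def cloud(c):
    z=c['z_map']; K=c['camera_matrix']; v,u=np.mgrid[:z.shape[0],:z.shape[1]]
    p=np.stack([(u-K[0,2])/K[0,0]*z,(v-K[1,2])/K[1,1]*z,z],-1)
    w=p@np.array(c['rotation']).T+np.array(c['eye']); w[z==0]=np.nan
    return w
def ray(c,u,v,h):
    K=c['camera_matrix']; d=np.array(c['rotation'])@np.array([(u-K[0,2])/K[0,0],(v-K[1,2])/K[1,1],1])
    e=np.array(c['eye']); return e+d*(h-e[2])/d[2]
E
python3 - <<'E'
from h import *
t=cap('top','top0'); s=cap('side','side0')
for c in(t,s): print(c['eye'],np.round(c['rotation'],3).tolist(),c['camera_matrix'][0,0])
print(arm.state())
E
```

```text
pics
[ 449.90159386  239.71847577 1438.33382606] [0.713, -0.7, 0.027, -0.022] 540.6126946984313
[ 245.13037373 -494.27450589  703.36279745] [0.882, -0.182, 0.085, -0.427] 399.2656170588345
{'time': 0.1, 'qpos': array([ 1.20506754,  0.32176455, -0.0700894 ,  1.45156741,  0.02257251,
        1.37080149, -0.05691574]), 'joint_vel': array([-0.00110069, -0.00193841, -0.00046021, -0.00202704,  0.0003125 ,
       -0.00115654, -0.00109532]), 'effort': array([ 3.32522432e-04, -4.92569947e+01, -4.05364763e-01, -3.13399136e+01,
       -6.41907798e-02,  3.94731970e-02,  7.02378588e-05]), 'eef_pos': array([ 240.75476442, -603.17354184,  193.95354796]), 'ee_rot': array([ 9.82018946e-01,  1.88780347e-01, -1.97681096e-04, -8.54511893e-04]), 'ft_force': array([-1.23126146, -0.16450979,  0.49530072]), 'torque': array([-0.01652418,  0.01184159,  0.0374955 ]), 'finger_force': 0.0, 'gripper_width': 86.94129489922575}
```

```bash
sed -i '1a from scipy.spatial.transform import Rotation as R' h.py; sed -i "s/np.array(c\['rotation'\])/R.from_quat(c['rotation']).as_matrix()/" h.py
python3 - <<'E'
import cv2,numpy as np
a=cv2.imread('pics/top0.png');b=cv2.imread('pics/side0.png')
cv2.imwrite('pics/top0b.png',cv2.resize(a,(800,600)));cv2.imwrite('pics/side0b.png',cv2.resize(b,(800,600)))
E
```

```text
(no output)
```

View pics/top0b.png

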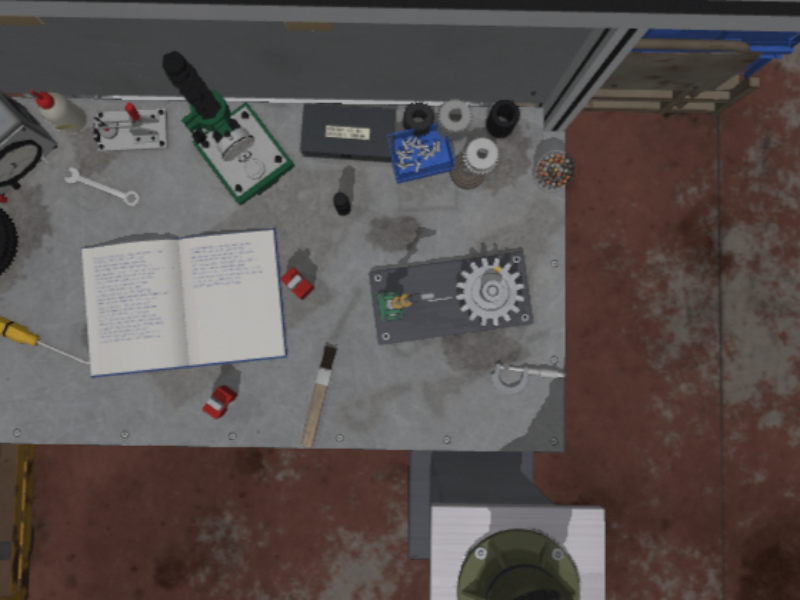

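View pics/side0b.png

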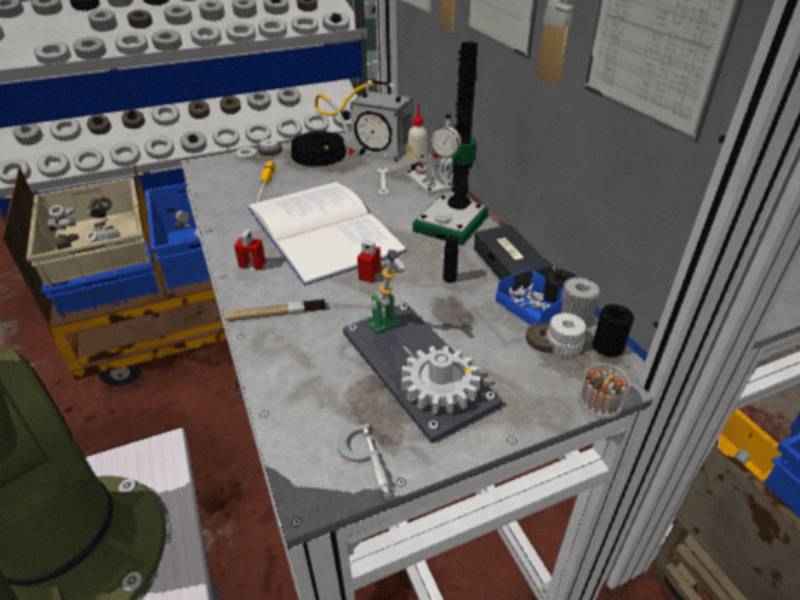

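The top view (800x600 scale) shows the fixture at (452,297), gear (490,291), paint (498,268), bracket (390,305), finger raised. Candidates for the saddle weight: red at (296,283), red at (219,402); also red knob (132,112), not a weight. Farthest right is (296,283). Micrometer (525,375), plug gauge (342,203), cup (553,170).

```bash
python3 - <<'E'
from h import *
t=cap('top'); s=cap('side')
for n,c in(('top',t),('side',s)):
    w=cloud(c); hsv=cv2.cvtColor(c['pixels'],cv2.COLOR_RGB2HSV)
    onb=(w[...,0]>300)&(w[...,0]<900)&(w[...,1]>-250)&(w[...,1]<600)&(w[...,2]<200)
    def m(lo,hi): return (cv2.inRange(hsv,lo,hi)>0)&onb
    red=m((0,150,60),(6,255,255))|m((174,150,60),(180,255,255))
    yel=m((22,150,100),(35,255,255)); grn=m((60,80,20),(90,255,255)); brass=m((12,100,80),(24,255,255))
    for nm,mk in(('red',red),('yel',yel),('grn',grn),('brass',brass)):
        k,lab,st,ce=cv2.connectedComponentsWithStats(mk.astype(np.uint8))
        for i in range(1,k):
            if st[i,4]<12: continue
            p=w[lab==i]; 
            print(n,nm,st[i,4],ce[i].round(1),'mean',np.nanmean(p,0).round(1),'min',np.nanpercentile(p,5,axis=0).round(),'max',np.nanpercentile(p,95,axis=0).round())
w=cloud(t); 
x,y,z=w[...,0],w[...,1],w[...,2]
np.save('w.npy',w)
# bench height
print('bench',np.nanmedian(z[150:170,275:300]))
# hub top
mk=(abs(z-81.5)<4)&(np.hypot(w[...,0]-w[204,343,0],w[...,1]-w[204,343,1])<35)
print('hub',mk.sum(),np.nanmean(w[mk],0), (np.nanmax(w[mk],0)+np.nanmin(w[mk],0))/2, np.ptp(w[mk],axis=0))
# plate
mk=((abs(z-16)<4)&(x>450)&(x<720)&(y>-60)&(y<320)).astype(np.uint8)
k,lab,st,ce=cv2.connectedComponentsWithStats(mk); i=1+st[1:,4].argmax()
uv=np.argwhere(lab==i); P=w[lab==i][:,:2].astype(np.float32)
print('plate',cv2.minAreaRect(P))
for n,c in(('top',t),('side',s)):
    u0,v0,u1,v1=(245,165,385,250) if n=='top' else (230,160,370,320)
    cv2.imwrite('pics/%s_c.png'%n,cv2.cvtColor(cv2.resize(c['pixels'][v0:v1,u0:u1],None,fx=5 if n=='top' else 3.7,fy=5 if n=='top' else 3.7,interpolation=cv2.INTER_CUBIC),cv2.COLOR_RGB2BGR))
red=cv2.resize(t['pixels'][170:300,130:240],None,fx=4,fy=4)
cv2.imwrite('pics/red_c.png',cv2.cvtColor(red,cv2.COLOR_RGB2BGR))
a=cv2.imread('pics/top_c.png'); b=cv2.imread('pics/red_c.png'); 
W=np.zeros((600,800,3),np.uint8); a=cv2.resize(a,(460,279)); W[:279,:460]=a; b=cv2.resize(b,(330,390)); W[:390,465:795]=b
d=cv2.resize(t['pixels'][165:250,245:385][:,:,::-1],(460,279)); d=cv2.resize(cv2.cvtColor(s['pixels'],cv2.COLOR_RGB2BGR)[160:310,230:370],(300,320)); W[280:,:300]=d
cv2.imwrite('pics/mix.png',W)
E
```

```text
top red 64 [201.9 192.6] mean [562.4 423.1  57.1] min [551. 413.  53.] max [572. 433.  60.]
top red 108 [211.9 202. ] mean [539.2 397.6  50.5] min [527. 386.  21.] max [552. 409.  61.]
top red 205 [154.1 280. ] mean [337.8 539.3  49.6] min [313. 522.  16.] max [359. 561.  61.]
top grn 924 [163.   99.9] mean [787.7 518.6 101.8] min [712. 442.  20.] max [857. 580. 192.]
top grn 131 [270.9 214.9] mean [509.  245.6  45.9] min [490. 224.  21.] max [530. 260.  86.]
top brass 72 [280.3 210.9] mean [515.4 222.6 128.8] min [507. 210. 103.] max [525. 235. 152.]
side red 312 [174.8 177.4] mean [332.1 535.1  36.6] min [308. 521.   7.] max [356. 553.  60.]
side red 277 [257.9 185.6] mean [543.6 397.5  35.8] min [525. 385.   8.] max [570. 413.  60.]
side red 35 [341.6 378.8] mean [ 797.6  202.5 -898.3] min [ 784.  184. -904.] max [ 813.  222. -892.]
side red 24 [330.2 381.8] mean [ 747.8  209.9 -897.9] min [ 734.  195. -905.] max [ 764.  223. -893.]
side red 15 [346.2 386.4] mean [ 798.3  165.9 -896.6] min [ 787.  158. -902.] max [ 810.  175. -891.]
side red 16 [331.5 390.8] mean [ 734.   173.5 -8
[... 582 characters left out ...]
09.3 232.5  41.3] min [489. 222.  20.] max [529. 249.  83.]
side brass 47 [271.3 191. ] mean [523.1 237.8 130. ] min [507. 206.   2.] max [577. 414. 152.]
side brass 36 [269.  202.4] mean [514.5 232.5 101.5] min [506. 219.  78.] max [530. 265. 111.]
side brass 15 [326.7 259.1] mean [579.9  48.8  50. ] min [575.  45.  48.] max [585.  53.  51.]
side brass 18 [423.5 268.2] mean [764.5 -58.1  46.3] min [759. -64.  37.] max [770. -48.  51.]
bench -1.122040471765331
hub 128 [541.2995144   62.02033681  80.58969648] [540.89301305  61.8863416   81.48961239] [35.64525478 35.57126385  7.89624822]
plate ((530.4276123046875, 129.73178100585938), (135.76329040527344, 289.33648681640625), 8.68688678741455)
```

View pics/mix.png

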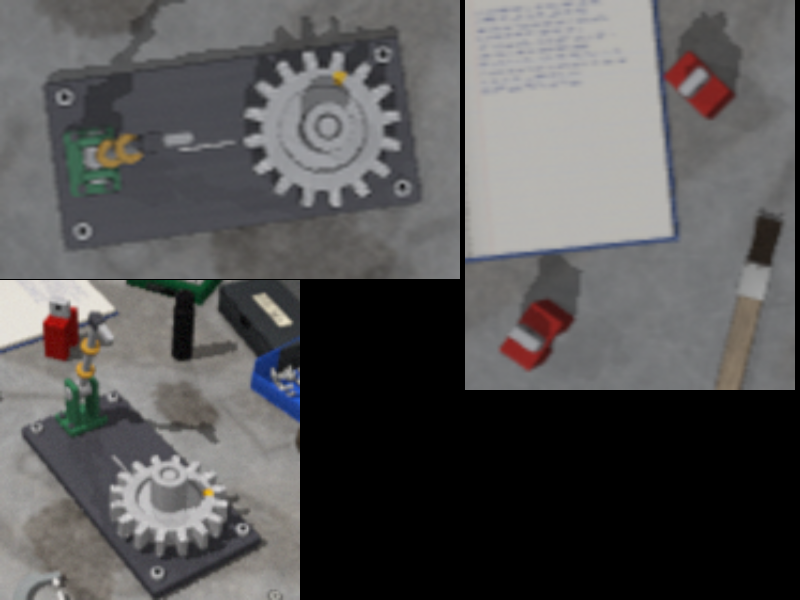

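The crop confirms the chosen weight (crop 700,85): a red block beside the book with its steel lug on top. The gear's paint is near (340,76), and the finger stands about 73° up, clear of the gear.

```bash
cat >> h.py <<'E'
AX=np.array([540.9,61.8]); EY=np.array([np.cos(np.radians(98.7)),np.sin(np.radians(98.7))]); EX=np.array([EY[1],-EY[0]])
def psi(s=None):
    s=s or arm.state(); x=R.from_quat(s['ee_rot']).as_matrix()[:,0]; return np.degrees(np.arctan2(x[1],x[0]))
def go(p,ps):
    "shift/turn fractions from the measured pose to TCP p, tool down, tool x at yaw ps"
    s=arm.state(); M=R.from_quat(s['ee_rot']).as_matrix()
    a=np.radians(ps); T=np.array([[np.cos(a),np.sin(a),0],[np.sin(a),-np.cos(a),0],[0,0,-1]]).T.T
    d=M.T@(np.array(p)-s['eef_pos']); r=R.from_matrix(M.T@T).as_rotvec()
    print('from',s['eef_pos'].round(1),'psi',round(psi(s),2),'F',s['ft_force'].round(1),'t',round(s['time'],2),'-> shift',(d/200).round(4),'turn',(r/2/np.pi).round(4))
def gearphase(c,A=AX):
    "paint angle, and gap phase mod 22.5, seen by camera c on plane z=48"
    K=c['camera_matrix']; M=R.from_quat(c['rotation']).as_matrix(); e=np.array(c['eye'])
    th=np.radians(np.arange(0,360,.5)); rr=np.arange(54,60,.5)
    g=cv2.cvtColor(c['pixels'],cv2.COLOR_RGB2HSV)
    P=np.stack([A[0]+np.outer(rr,np.cos(th)),A[1]+np.outer(rr,np.sin(th)),np.full((len(rr),len(th)),48.)],-1)
    q=(P-e)@M; u=(q[...,0]/q[...,2]*K[0,0]+K[0,2]).astype(np.float32); v=(q[...,1]/q[...,2]*K[1,1]+K[1,2]).astype(np.float32)
    I=cv2.remap(g[...,2].astype(np.float32),u,v,cv2.INTER_LINEAR,borderValue=0).mean(0)
    f=(I*np.exp(-16j*th)).sum(); gap=(np.degrees(-np.angle(f)/16)*-1+11.25)
    # peak of brightness at angle(f*)/16 -> cos(16(th-t0)); gap half a pitch on
    t0=np.degrees(np.angle((I*np.exp(16j*th)).sum())/16); gap=(t0+11.25)%22.5
    m=cv2.inRange(g,(20,110,90),(36,255,255)); vv,uu=np.nonzero(m); pts=np.array([ray(c,a,b,48) for a,b in zip(uu,vv)]).reshape(-1,3)
    r=np.hypot(pts[:,0]-A[0],pts[:,1]-A[1]); k=(r>34)&(r<50); p=pts[k].mean(0)
    pa=np.degrees(np.arctan2(p[1]-A[1],p[0]-A[0]))
    gaps=gap+22.5*np.arange(-10,20); d=(gaps-pa+180)%360-180; b=d[abs(d).argmin()]
    print('paint',p.round(1),'n',k.sum(),'r',np.hypot(*(p[:2]-A)).round(1),'ang',pa.round(2),'gap phase',gap.round(2),'amp',(abs(f)/I.sum()).round(3),'marked gap ang',(pa+b).round(2),'off',b.round(2),'need turn',((98.7-pa-b+180)%360-180).round(2))
E
python3 - <<'E'
from h import *
t=cap('top'); gearphase(t); gearphase(cap('side'))
w=cloud(t);z=w[...,2]
d=np.hypot(w[...,0]-AX[0],w[...,1]-AX[1])
mk=(d<75)&(abs(z-48)<5); (cx,cy),r=cv2.minEnclosingCircle(w[mk][:,:2].astype(np.float32)); print('gear circle',cx,cy,r,np.median(z[mk]))
uv=np.argwhere((abs(w[...,0]-551)<40)&(abs(w[...,1]-410)<40)&(z>50)&(z<95)); 
P=w[uv[:,0],uv[:,1]]; 
for a,b in((50,66),(74,90)):
    q=P[(P[:,2]>a)&(P[:,2]<b)]; print(a,len(q),q.mean(0).round(1),cv2.minAreaRect(q[:,:2].astype(np.float32)))
go([400,-250,250],60)
E
```

```text
paint [581.3  48.4  48. ] n 11 r 42.6 ang -18.34 gap phase 22.24 amp 0.253 marked gap ang -22.76 off -4.42 need turn 121.46
paint [581.4  50.3  48. ] n 14 r 42.1 ang -15.87 gap phase 22.08 amp 0.159 marked gap ang -22.92 off -7.04 need turn 121.62
gear circle 540.90185546875 61.4752311706543 62.15233612060547 46.73534739751676
50 181 [548.5 410.8  56.5] ((549.017578125, 411.38604736328125), (49.28120803833008, 31.01468849182129), 46.20241165161133)
74 54 [550.3 411.3  80.3] ((550.2503662109375, 411.5497131347656), (10.899496078491211, 26.806066513061523), 47.138145446777344)
from [ 240.9 -603.5  194.6] psi 21.76 F [ 0.2 -0.4  0.5] t 0.3 -> shift [ 1.3942 -1.347  -0.2763] turn [-1.000e-04 -0.000e+00 -1.062e-01]
```

Call:
carry_out --commands '[[[0.22, -0.21, 0], [0, 0, 0], 0], [[0.44, -0.42, 0], [0, 0, 0], 0], [[0.66, -0.64, 0], [0, 0, 0], 0], [[0.88, -0.85, 0], [0, 0, 0], 0], [[0.88, -0.85, 0], [0, 0, 0], 0]]'

```text
time: 0.92
eef_pos: [344.7, -375.7, 195.6]
ee_rot: [0.981, 0.193, 0.001, 0.0]
ft_force: [0.8, -0.4, 0.4]
gripper_width: 87.2
finger_force: 0.0
```

Call:
carry_out --commands '[[[0.22, -0.21, 0], [0, 0, 0], 0], [[0.44, -0.42, 0], [0, 0, 0], 0], [[0.66, -0.64, 0], [0, 0, 0], 0], [[0.88, -0.85, 0], [0, 0, 0], 0], [[0.88, -0.85, 0], [0, 0, 0], 0]]'

```text
time: 1.55
eef_pos: [443.8, -153.2, 195.5]
ee_rot: [0.981, 0.193, 0.001, -0.0]
ft_force: [0.1, -1.3, 0.1]
gripper_width: 87.2
finger_force: 0.0
```

```bash
python3 - <<'E'
from h import *
go([540.9,61.7,180],36)
print(arm.state()['qpos'])
E
```

```text
from [ 443.8 -153.2  195.5] psi 22.24 F [ 0.1 -1.3  0.1] t 1.55 -> shift [ 0.8558 -0.8108  0.0786] turn [ 0.     -0.0002 -0.0382]
[ 0.7696866  -0.05223206 -0.47274357  1.8637767  -0.0254285   1.3231586
 -0.87885809]
```

Call:
carry_out --commands '[[[0.22, -0.2, 0], [0, 0, -0.01], 0], [[0.43, -0.4, 0.02], [0, 0, -0.02], 0], [[0.64, -0.61, 0.05], [0, 0, -0.03], 0], [[0.856, -0.811, 0.079], [0, 0, -0.038], 0], [[0.856, -0.811, 0.079], [0, 0, -0.038], 0], [[0.856, -0.811, 0.079], [0, 0, -0.038], 0]]'

```text
time: 2.3
eef_pos: [540.8, 54.5, 178.6]
ee_rot: [0.953, 0.303, -0.001, 0.0]
ft_force: [-0.1, 0.0, 0.1]
gripper_width: 87.2
finger_force: 0.0
```

```bash
python3 - <<'E'
from h import *
go([540.9,61.7,54],36)
c=cap('wrist','wr1'); gearphase(c)
E
```

```text
from [540.8  54.5 178.6] psi 35.32 F [-0.1  0.   0.1] t 2.3 -> shift [ 0.0219 -0.0294  0.6232] turn [ 0.      0.0002 -0.0019]
paint [581.6  48.5  48. ] n 62 r 42.8 ang -18.11 gap phase 22.15 amp 0.205 marked gap ang -22.85 off -4.74 need turn 121.55
```

View pics/wr1.png

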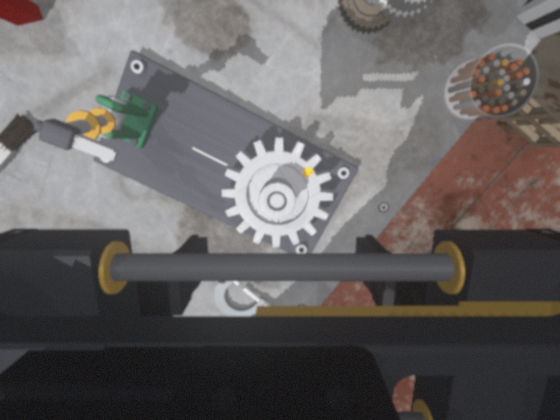

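The wrist view shows the gear at (276,200), paint at (309,171) and the finger raised at the left; the gap phase agrees with the top view.

Call:
carry_out --commands '[[[0.022, -0.03, 0.1], [0, 0, -0.002], 0], [[0.022, -0.03, 0.3], [0, 0, -0.002], 0], [[0.022, -0.03, 0.5], [0, 0, -0.002], 0], [[0.022, -0.03, 0.615], [0, 0, -0.002], 0], [[0.022, -0.03, 0.615], [0, 0, -0.002], 0], [[0.022, -0.03, 0.615], [0, 0, -0.002], 0]]'

```text
time: 3.1
eef_pos: [541.2, 63.9, 56.7]
ee_rot: [0.951, 0.31, 0.0, 0.0]
ft_force: [-0.3, 0.2, 0.6]
gripper_width: 86.9
finger_force: 0.0
```

```bash
python3 - <<'E'
from h import *
go([540.9,61.7,55],36)
E
```

```text
from [541.2  63.9  56.7] psi 36.13 F [-0.3  0.2  0.6] t 3.1 -> shift [-0.0076  0.0079  0.0084] turn [ 0.0001 -0.0001  0.0004]
```

Call:
carry_out --commands '[[[-0.008, 0.008, 0.005], [0, 0, 0], 0], [[-0.008, 0.008, 0.005], [0, 0, 0], 0], [[-0.008, 0.008, 0.005], [0, 0, 0], 1], [[-0.008, 0.008, 0.005], [0, 0, 0], 1], [[-0.008, 0.008, 0.005], [0, 0, 0], 1], [[-0.008, 0.008, 0.005], [0, 0, 0], 1], [[-0.008, 0.008, 0.005], [0, 0, 0], 1], [[-0.008, 0.008, 0.005], [0, 0, 0], 1]]' --squeeze 15

```text
time: 4.1
eef_pos: [540.4, 61.9, 55.1]
ee_rot: [0.951, 0.31, -0.0, 0.0]
ft_force: [0.2, 1.0, 0.8]
gripper_width: 34.9
finger_force: 0.0
```

```bash
python3 - <<'E'
from h import *
s=arm.state(); print(s['finger_force'],s['gripper_width']); go([540.9,61.7,55],36+121.55); gearphase(cap('side'))
E
```

```text
0.0 34.87865471251471
from [540.4  61.9  55.1] psi 36.17 F [0.2 1.  0.8] t 4.1 -> shift [0.0013 0.0023 0.0004] turn [-0.      0.     -0.3372]
paint [580.3  49.8  48. ] n 9 r 41.2 ang -16.86 gap phase 21.42 amp 0.149 marked gap ang -23.58 off -6.72 need turn 122.28
```

Call:
carry_out --commands '[[[0, 0, 0], [0, 0, 0], 1], [[0, 0, 0], [0, 0, 0], 1], [[0, 0, 0], [0, 0, 0], 1], [[0, 0, 0], [0, 0, 0], 1]]' --squeeze 15

```text
time: 4.65
eef_pos: [540.4, 61.9, 55.1]
ee_rot: [0.951, 0.31, -0.0, 0.0]
ft_force: [-0.4, -0.6, -0.2]
gripper_width: 0.9
finger_force: 0.0
```

```bash
python3 - <<'E'
from h import *
c=cap('wrist'); s=cap('side'); gearphase(cap('top'))
a=c['pixels']; b=cv2.resize(s['pixels'][170:320,200:400],(560,420))
cv2.imwrite('pics/g1.png',cv2.cvtColor(cv2.resize(np.hstack([a,b]),(800,300)),cv2.COLOR_RGB2BGR))
E
```

```text
paint [nan nan nan] n 0 r nan ang nan gap phase 22.26 amp 0.101 marked gap ang nan off nan need turn nanh.py:37: RuntimeWarning: Mean of empty slice.
  r=np.hypot(pts[:,0]-A[0],pts[:,1]-A[1]); k=(r>34)&(r<50); p=pts[k].mean(0)
  ret = um.true_divide(
```

View pics/g1.png

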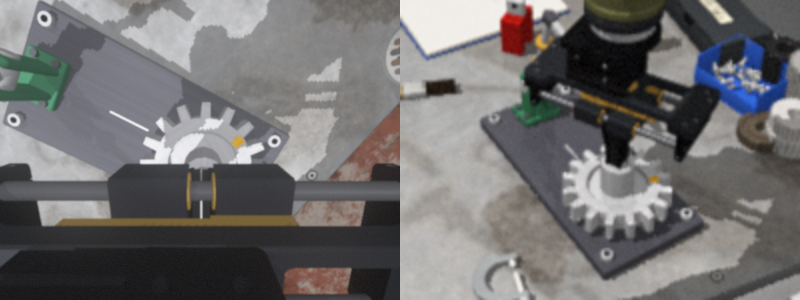

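Fingers shut fully (0.9 mm) without the hub between them: in the side view the tips (615,160) sit at or above the hub top. I need the real tip height.

```bash
python3 - <<'E'
from h import *
for n in('side','top','wrist'):
    c=cap(n); w=cloud(c); d=np.hypot(w[...,0]-AX[0],w[...,1]-AX[1])
    v=c['pixels'].max(-1)
    for lo in range(40,150,10):
        m=(d<45)&(w[...,2]>lo)&(w[...,2]<=lo+10)
        dk=m&(v<70); br=m&(v>110)
        f=lambda q:(q.sum(),np.nanmean(w[q],0).round(0).tolist()) if q.sum()>3 else q.sum()
        print(n,lo,'dark',f(dk),'bright',f(br))
c=cap('side'); print(c['eye']); print(arm.state()['eef_pos'],arm.state()['qpos'])
E
```

```text
side 40 dark 0 bright (np.int64(508), [537.0, 56.0, 46.0])
side 50 dark 0 bright (np.int64(131), [535.0, 53.0, 52.0])
side 60 dark 0 bright (np.int64(47), [533.0, 49.0, 65.0])
side 70 dark 0 bright (np.int64(52), [533.0, 49.0, 75.0])
side 80 dark (np.int64(20), [535.0, 57.0, 87.0]) bright (np.int64(79), [538.0, 54.0, 82.0])
side 90 dark (np.int64(40), [536.0, 57.0, 95.0]) bright 0
side 100 dark (np.int64(32), [534.0, 56.0, 105.0]) bright 0
side 110 dark (np.int64(39), [533.0, 56.0, 115.0]) bright 0
side 120 dark (np.int64(42), [531.0, 57.0, 125.0]) bright 0
side 130 dark (np.int64(11), [527.0, 61.0, 134.0]) bright 0
side 140 dark 2 bright 0
top 40 dark 0 bright (np.int64(27), [574.0, 86.0, 46.0])
top 50 dark 0 bright 0
top 60 dark 0 bright 0
top 70 dark 0 bright 0
top 80 dark 0 bright 0
top 90 dark 0 bright 0
top 100 dark 0 bright 0
top 110 dark 0 bright 0
top 120 dark 0 bright 0
top 130 dark 0 bright 0
top 140 dark 0 bright 0
wrist 40 dark 0 bright (np.int64(4987), [559.0, 75.0, 46.0])
wrist 50 dark 0 bright (np.int64(228), [557.0, 73.0, 54.0])
wrist 60 dark 0 bright (np.int64(184), [555.0, 71.0, 65.0])
wrist 70 dark 0 bright (np.int64(226), [554.0, 70.0, 75.0])
wrist 80 dark (np.int64(46), [549.0, 67.0, 89.0]) bright (np.int64(514), [553.0, 70.0, 82.0])
wrist 90 dark (np.int64(159), [549.0, 68.0, 95.0]) bright 0
wrist 100 dark (np.int64(136), [549.0, 68.0, 105.0]) bright 0
wrist 110 dark 2 bright 0
wrist 120 dark 0 bright (np.int64(47), [537.0, 60.0, 124.0])
wrist 130 dark (np.int64(478), [542.0, 63.0, 133.0]) bright 0
wrist 140 dark (np.int64(45), [545.0, 67.0, 145.0]) bright 0
[ 245.13037373 -494.27450589  703.36279745]
[540.43065444  61.88991194  55.1328693 ] [ 0.45313178  0.2836356  -0.69809754  1.85856397  0.20634744  1.07240407
 -1.26431665]
```

Call:
carry_out --commands '[[[0, 0, -0.1], [0, 0, 0], 1], [[0, 0, -0.25], [0, 0, 0], 1], [[0, 0, -0.25], [0, 0, 0], 1], [[0, 0, -0.25], [0, 0, 0], 1]]'

```text
time: 5.5
eef_pos: [540.5, 61.8, 105.6]
ee_rot: [0.951, 0.31, 0.0, 0.0]
ft_force: [-0.5, -0.5, -0.4]
gripper_width: 0.7
finger_force: 0.0
```

```bash
python3 - <<'E'
from h import *
print(arm.state()['eef_pos'])
for n in('side','wrist'):
    c=cap(n,n+'up'); w=cloud(c); d=np.hypot(w[...,0]-540.5,w[...,1]-61.9); m=(d<22)&(w[...,2]>86)
    vv,uu=np.nonzero(m); z=w[m][:,2]; print(n,np.percentile(z,[0,2,5,20,50]).round(1),uu[z<np.percentile(z,5)].mean(),vv[z<np.percentile(z,5)].mean())
s=cv2.imread('pics/sideup.png')[170:320,200:400]
cv2.imwrite('pics/g2.png',cv2.resize(np.hstack([cv2.resize(s,(560,420)),cv2.imread('pics/wristup.png')]),(800,300)))
E
```

```text
[540.53644965  61.77407789 105.62681722]
side [132.4 136.9 139.3 154.1 182.4] 308.27272727272725 233.5909090909091
wrist [132.3 134.3 136.5 146.3 181.9] 282.46031746031747 235.95238095238096
```

View pics/g2.png

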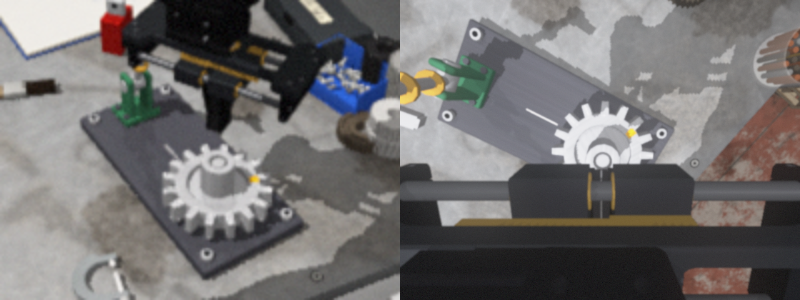

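The shut tips stand at z≈133 while the reported TCP is 105.6. The fingertips are really about 27.5 mm higher than reported, and xy agrees. I'll allow for that.

Call:
carry_out --commands '[[[0, 0, 0], [0, 0, 0], 0], [[0, 0, 0], [0, 0, 0], 0], [[0, 0, 0], [0, 0, 0], 0], [[0, 0, 0], [0, 0, 0], 0], [[0, 0, 0], [0, 0, 0], 0], [[0, 0, 0], [0, 0, 0], 0], [[0, 0, 0], [0, 0, 0], 0], [[0, 0, 0.1], [0, 0, 0], 0], [[0, 0, 0.25], [0, 0, 0], 0], [[0, 0, 0.37], [0, 0, 0], 0], [[0, 0, 0.38], [0, 0, 0], 0], [[0, 0, 0.38], [0, 0, 0], 0]]'

```text
time: 7.1
eef_pos: [540.5, 62.0, 29.1]
ee_rot: [0.951, 0.31, -0.0, -0.0]
ft_force: [0.6, 0.2, 0.5]
gripper_width: 86.8
finger_force: 0.0
```

Call:
carry_out --commands '[[[0, 0, 0.005], [0, 0, 0], 1], [[0, 0, 0.005], [0, 0, 0], 1], [[0, 0, 0.005], [0, 0, 0], 1], [[0, 0, 0.005], [0, 0, 0], 1], [[0, 0, 0.005], [0, 0, 0], 1], [[0, 0, 0.005], [0, 0, 0], 1], [[0, 0, 0.005], [0, 0, 0], 1], [[0, 0, 0.005], [0, 0, 0], 1], [[0, 0, 0.005], [0, 0, 0], 1]]' --squeeze 15

```text
time: 8.22
eef_pos: [541.2, 61.0, 28.4]
ee_rot: [0.951, 0.31, 0.0, 0.001]
ft_force: [2.9, -3.4, 0.5]
gripper_width: 37.6
finger_force: 15.0
```

```bash
python3 - <<'E'
from h import *
go([540.9,61.7,28],36+121.5); gearphase(cap('side'))
E
```

```text
from [541.2  61.   28.4] psi 36.13 F [ 2.9 -3.4  0.5] t 8.22 -> shift [ 0.0007 -0.0035  0.002 ] turn [ 2.000e-04  2.000e-04 -3.371e-01]
paint [580.7  51.4  48. ] n 16 r 41.2 ang -14.57 gap phase 22.07 amp 0.114 marked gap ang -22.93 off -8.36 need turn 121.63
```

Call:
carry_out --commands '[[[0, 0.004, 0], [0, 0, -0.02], 1], [[0, 0.004, 0], [0, 0, -0.045], 1], [[0, 0.004, 0], [0, 0, -0.07], 1], [[0, 0.004, 0], [0, 0, -0.095], 1], [[0, 0.004, 0], [0, 0, -0.12], 1], [[0, 0.004, 0], [0, 0, -0.145], 1], [[0, 0.004, 0], [0, 0, -0.169], 1], [[0, 0.004, 0], [0, 0, -0.169], 1], [[0, 0.004, 0], [0, 0, -0.169], 1]]'

```text
time: 9.4
eef_pos: [540.9, 61.0, 28.3]
ee_rot: [0.663, 0.748, -0.0, 0.0]
ft_force: [1.8, -3.4, 3.4]
gripper_width: 38.0
finger_force: 15.0
```

```bash
python3 - <<'E'
from h import *
go([541,61.4,28.4],36.13+121.5); gearphase(cap('side'))
E
```

```text
from [540.9  61.   28.3] psi 96.87 F [ 1.8 -3.4  3.4] t 9.4 -> shift [ 0.002   0.0008 -0.0007] turn [-1.000e-04  1.000e-04 -1.688e-01]
paint [nan nan nan] n 0 r nan ang nan gap phase 14.66 amp 0.109 marked gap ang nan off nan need turn nanh.py:37: RuntimeWarning: Mean of empty slice.
  r=np.hypot(pts[:,0]-A[0],pts[:,1]-A[1]); k=(r>34)&(r<50); p=pts[k].mean(0)
  ret = um.true_divide(
```

Call:
carry_out --commands '[[[0, 0, 0], [0, 0, -0.02], 1], [[0, 0, 0], [0, 0, -0.045], 1], [[0, 0, 0], [0, 0, -0.07], 1], [[0, 0, 0], [0, 0, -0.095], 1], [[0, 0, 0], [0, 0, -0.12], 1], [[0, 0, 0], [0, 0, -0.145], 1], [[0, 0, 0], [0, 0, -0.169], 1], [[0, 0, 0], [0, 0, -0.169], 1], [[0, 0, 0], [0, 0, -0.169], 1]]'

```text
time: 10.58
eef_pos: [541.3, 61.1, 28.3]
ee_rot: [0.194, 0.981, -0.0, 0.0]
ft_force: [2.7, -3.9, 1.9]
gripper_width: 38.3
finger_force: 15.0
```

```bash
python3 - <<'E'
from h import *
go([541,61.4,28.4],36.13+121.5); gearphase(cap('side'))
E
```

```text
from [541.3  61.1  28.3] psi 157.68 F [ 2.7 -3.9  1.9] t 10.57 -> shift [ 0.0022  0.0008 -0.0005] turn [-0.      0.0001  0.0001]
paint [nan nan nan] n 0 r nan ang nan gap phase 8.46 amp 0.117 marked gap ang nan off nan need turn nanh.py:37: RuntimeWarning: Mean of empty slice.
  r=np.hypot(pts[:,0]-A[0],pts[:,1]-A[1]); k=(r>34)&(r<50); p=pts[k].mean(0)
  ret = um.true_divide(
```

Call:
carry_out --commands '[[[0, 0, 0], [0, 0, 0], 0], [[0, 0, 0], [0, 0, 0], 0], [[0, 0, 0], [0, 0, 0], 0], [[0, 0, 0], [0, 0, 0], 0], [[0, 0, 0], [0, 0, 0], 0], [[0, 0, 0], [0, 0, 0], 0], [[0, 0, -0.1], [0, 0, 0], 0], [[0, 0, -0.3], [0, 0, 0], 0], [[0, 0, -0.55], [0, 0, 0], 0], [[0, 0, -0.8], [0, 0, 0], 0], [[0, 0, -0.95], [0, 0, 0], 0], [[0, 0, -0.95], [0, 0, 0], 0]]'

```text
time: 12.12
eef_pos: [542.6, 62.1, 221.7]
ee_rot: [0.192, 0.981, 0.0, 0.003]
ft_force: [0.2, -0.3, -0.1]
gripper_width: 86.9
finger_force: 0.0
```

```bash
python3 - <<'E'
from h import *
gearphase(cap('side')); gearphase(cap('wrist','wr3')); gearphase(cap('wrist'),AX+[0.3,-.5])
# finger angle from brass in side view
c=cap('side'); w=cloud(c); hsv=cv2.cvtColor(c['pixels'],cv2.COLOR_RGB2HSV); m=cv2.inRange(hsv,(12,100,80),(24,255,255))>0
P=w[m]; P=P[(abs(P[:,0]-515)<30)&(abs(P[:,1]-225)<40)&(P[:,2]>85)]; p=P.mean(0); pv=AX+180*EY
print('brass',p.round(1),'pivot',pv.round(1),'ang',np.degrees(np.arctan2(p[2]-70,-(p[:2]-pv)@EY)))
P=w[(abs((w[...,:2]-pv)@EX)<14)&(w[...,2]>95)&(w[...,2]<240)&(abs((w[...,:2]-pv)@EY)<90)]
q=np.c_[-(P[:,:2]-pv)@EY,P[:,2]-70]
for r0 in range(20,150,10):
    rr=np.hypot(*q.T); k=(rr>r0)&(rr<r0+10)
    if k.sum(): print(r0,k.sum(),np.degrees(np.arctan2(q[k,1],q[k,0])).mean().round(1),q[k].mean(0).round(1),((P[k,:2]-pv)@EX).mean().round(1))
E
```

```text
paint [528.3 103.5  48. ] n 14 r 43.6 ang 106.78 gap phase 9.04 amp 0.139 marked gap ang 99.04 off -7.73 need turn -0.34
paint [530.1 101.8  48. ] n 48 r 41.4 ang 105.17 gap phase 9.1 amp 0.204 marked gap ang 99.1 off -6.07 need turn -0.4
paint [530.  102.1  48. ] n 48 r 42.3 ang 105.31 gap phase 9.14 amp 0.204 marked gap ang 99.14 off -6.17 need turn -0.44
brass [514.  218.2 130.2] pivot [513.7 239.7] ang 70.50526630630945
30 14 65.8 [15.6 34.8] -2.4
40 33 70.6 [14.  39.6] -2.8
50 10 70.3 [18.4 51.4] -2.2
60 11 70.6 [21.9 61.9] -2.8
70 2 72.9 [21.5 71.7] -3.2
80 46 70.9 [27.4 78.9] -2.6
90 14 71.5 [30.  90.1] -3.0
100 12 71.2 [ 34.2 100.3] -2.7
110 6 71.6 [ 35.8 107.8] -2.6
120 31 67.7 [ 47.8 116.5] -4.1
130 63 68.0 [ 49.5 122.4] -1.2
```

```bash
cat >> h.py <<'E'
def fx(y,x=0): return AX+y*EY+x*EX
E
python3 - <<'E'
from h import *
go([*fx(185),221],98.7)
E
```

```text
from [540.1  61.1 217.3] psi 157.85 F [-0.2 -0.7 -1. ] t 12.32 -> shift [ 0.4723  0.799  -0.0188] turn [-3.000e-04 -1.000e-04  1.643e-01]
```

Call:
carry_out --commands '[[[0.1, 0.17, -0.02], [0, 0, 0.025], 1], [[0.2, 0.34, -0.02], [0, 0, 0.05], 1], [[0.3, 0.5, -0.02], [0, 0, 0.08], 1], [[0.4, 0.67, -0.02], [0, 0, 0.105], 1], [[0.47, 0.8, -0.02], [0, 0, 0.13], 1], [[0.472, 0.8, -0.02], [0, 0, 0.155], 1], [[0.472, 0.8, -0.02], [0, 0, 0.164], 1], [[0.472, 0.8, -0.02], [0, 0, 0.164], 1], [[0.472, 0.8, -0.02], [0, 0, 0.164], 1]]'

```text
time: 13.45
eef_pos: [513.5, 244.8, 221.5]
ee_rot: [0.65, 0.76, -0.001, -0.0]
ft_force: [-0.6, 0.5, 0.1]
gripper_width: 5.5
finger_force: 0.0
```

```bash
python3 - <<'E'
from h import *
go([*fx(185),146.5],98.7)
E
```

```text
from [513.5 244.8 221.5] psi 98.86 F [-0.6  0.5  0.1] t 13.45 -> shift [ 0.     -0.0026  0.3748] turn [-0.0002  0.      0.0004]
```

Call:
carry_out --commands '[[[0, -0.003, 0.15], [0, 0, 0], 1], [[0, -0.003, 0.3], [0, 0, 0], 1], [[0, -0.003, 0.375], [0, 0, 0], 1], [[0, -0.003, 0.375], [0, 0, 0], 1], [[0, -0.003, 0.375], [0, 0, 0], 1]]'

```text
time: 14.08
eef_pos: [513.9, 245.4, 148.2]
ee_rot: [0.651, 0.759, 0.001, 0.0]
ft_force: [1.0, 0.2, 0.6]
gripper_width: 0.5
finger_force: 0.0
```

Call:
carry_out --commands '[[[-0.06, 0, 0], [0, 0, 0], 1], [[-0.1, 0, 0], [0, 0, 0], 1], [[-0.13, 0, 0.002], [0, 0, 0], 1], [[-0.155, 0, 0.01], [0, 0, 0], 1], [[-0.183, 0, 0.02], [0, 0, 0], 1], [[-0.205, 0, 0.03], [0, 0, 0], 1], [[-0.226, 0, 0.04], [0, 0, 0], 1]]'

```text
time: 14.95
eef_pos: [520.2, 200.0, 139.0]
ee_rot: [0.651, 0.759, -0.0, 0.0]
ft_force: [-0.0, -0.1, 1.5]
gripper_width: 0.7
finger_force: 0.4
```

```bash
cat >> h.py <<'E'
def fing(show=True):
    c=cap('side'); w=cloud(c); hsv=cv2.cvtColor(c['pixels'],cv2.COLOR_RGB2HSV); m=cv2.inRange(hsv,(12,100,80),(24,255,255))>0
    P=w[m]; pv=fx(180); x=(P[:,:2]-pv)@EX; g=-(P[:,:2]-pv)@EY
    P=P[(abs(x)<25)&(g>-10)&(g<110)&(P[:,2]>50)]; p=P.mean(0); g=-(p[:2]-pv)@EY
    print('brass n',len(P),p.round(1),'g',g.round(1),'ang',np.degrees(np.arctan2(p[2]-70,g)).round(1))
E
python3 - <<'E'
from h import *
fing(); go([*fx(180-56.1),155.9-27.5],98.7)
E
```

```text
brass n 141 [517.5 195.3 183.3] g 44.5 ang 68.6
from [520.3 199.2 138.6] psi 98.76 F [0.6 0.3 0.3] t 15.0 -> shift [-0.0751 -0.0019  0.0512] turn [-0.0001  0.0001  0.0002]
```

Call:
carry_out --commands '[[[-0.038, 0, 0.024], [0, 0, 0], 1], [[-0.075, 0, 0.05], [0, 0, 0], 1], [[-0.111, 0, 0.08], [0, 0, 0], 1], [[-0.144, 0, 0.114], [0, 0, 0], 1], [[-0.175, 0, 0.15], [0, 0, 0], 1], [[-0.202, 0, 0.189], [0, 0, 0], 1], [[-0.226, 0, 0.23], [0, 0, 0], 1], [[-0.236, 0, 0.25], [0, 0, 0], 1], [[-0.246, 0, 0.272], [0, 0, 0], 1], [[-0.254, 0, 0.295], [0, 0, 0], 1], [[-0.262, 0, 0.316], [0, 0, 0], 1], [[-0.262, 0, 0.316], [0, 0, 0], 1]]'

```text
time: 16.5
eef_pos: [528.0, 148.4, 75.6]
ee_rot: [0.651, 0.759, -0.0, -0.0]
ft_force: [-0.2, 0.2, 0.0]
gripper_width: 0.2
finger_force: 0.0
```

```bash
sed -i 's/(P\[:,2\]>50)\]/(P[:,2]>50)\&(P[:,2]<np.where(g<40,160,115))]/' h.py; python3 - <<'E'
from h import *
fing(); go([*fx(180-97.7),84.4-27.5],98.7)
c=cap('side'); cv2.imwrite('pics/p1.png',cv2.cvtColor(cv2.resize(c['pixels'][150:320,190:400],(800,600)),cv2.COLOR_RGB2BGR))
E
```

```text
brass n 51 [516.5 188.4  86.8] g 51.2 ang 18.2
from [528.  148.5  75.8] psi 98.81 F [-0.2 -0.5  0.1] t 16.55 -> shift [-0.0269 -0.002   0.0943] turn [-0.     -0.      0.0003]
```

View pics/p1.png

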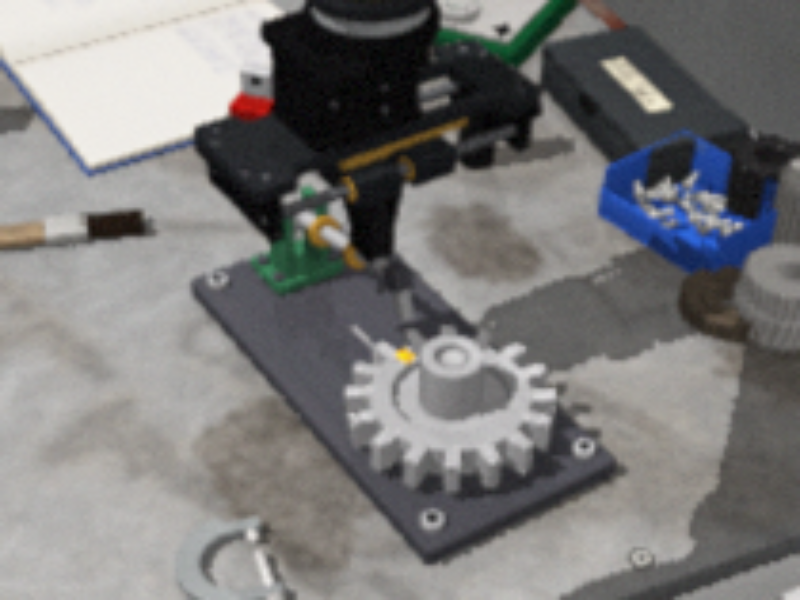

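The picture shows the finger down at about 18°, head at (395,275), pushed by the shut fingers. The paint is at (405,355), beside the finger line.

Call:
carry_out --commands '[[[-0.01, 0, 0.024], [0, 0, 0], 1], [[-0.018, 0, 0.047], [0, 0, 0], 1], [[-0.023, 0, 0.07], [0, 0, 0], 1], [[-0.027, 0, 0.094], [0, 0, 0], 1], [[-0.027, 0, 0.094], [0, 0, 0], 1]]'

```text
time: 17.23
eef_pos: [528.6, 142.8, 56.6]
ee_rot: [0.651, 0.759, -0.0, -0.0]
ft_force: [0.7, -0.2, 0.7]
gripper_width: 0.3
finger_force: 0.0
```

Call:
carry_out --commands '[[[0, 0, 0.005], [0, 0, 0], 1], [[0, 0, 0.01], [0, 0, 0], 1], [[0, 0, 0.015], [0, 0, 0], 1], [[0, 0, 0.015], [0, 0, 0], 1]]'

```text
time: 17.73
eef_pos: [529.0, 143.1, 54.1]
ee_rot: [0.651, 0.759, -0.0, 0.0]
ft_force: [-0.1, 0.0, 0.7]
gripper_width: 0.4
finger_force: 0.1
```

Call:
carry_out --commands '[[[0, 0, 0.005], [0, 0, 0], 1], [[0, 0, 0.01], [0, 0, 0], 1], [[0, 0, 0.01], [0, 0, 0], 1]]'

```text
time: 18.1
eef_pos: [529.0, 143.2, 52.1]
ee_rot: [0.651, 0.759, 0.0, -0.0]
ft_force: [0.6, 0.6, 0.8]
gripper_width: 0.2
finger_force: 0.1
```

Call:
carry_out --commands '[[[0, 0, 0.005], [0, 0, 0], 1], [[0, 0, 0.01], [0, 0, 0], 1], [[0, 0, 0.01], [0, 0, 0], 1]]'

```text
time: 18.48
eef_pos: [528.9, 143.2, 50.0]
ee_rot: [0.651, 0.759, -0.0, -0.0]
ft_force: [0.3, 0.1, -0.1]
gripper_width: 0.5
finger_force: 0.0
```

Call:
carry_out --commands '[[[0, 0, 0.005], [0, 0, 0], 1], [[0, 0, 0.01], [0, 0, 0], 1], [[0, 0, 0.01], [0, 0, 0], 1]]'

```text
time: 18.85
eef_pos: [528.9, 143.2, 48.0]
ee_rot: [0.651, 0.759, -0.0, -0.0]
ft_force: [-0.5, 0.6, 0.9]
gripper_width: 0.5
finger_force: 0.0
```

Call:
carry_out --commands '[[[0, 0, 0.004], [0, 0, 0], 1], [[0, 0, 0.008], [0, 0, 0], 1], [[0, 0, 0.008], [0, 0, 0], 1]]'

```text
time: 19.23
eef_pos: [529.1, 143.2, 47.5]
ee_rot: [0.651, 0.759, -0.0, 0.0]
ft_force: [-2.8, -1.4, 9.0]
gripper_width: 0.3
finger_force: 4.2
```

Call:
carry_out --commands '[[[0, 0, 0.004], [0, 0, 0], 1], [[0, 0, 0.008], [0, 0, 0], 1], [[0, 0, 0.008], [0, 0, 0], 1]]'

```text
time: 19.6
eef_pos: [529.2, 143.2, 47.2]
ee_rot: [0.651, 0.759, -0.001, 0.001]
ft_force: [-6.1, -3.4, 16.1]
gripper_width: 0.5
finger_force: 9.0
```

```bash
cat >> h.py <<'E'
def bar():
    "bar/head top heights along g, from side view depth near the fixture line"
    for n in('side','top','wrist'):
        c=cap(n); w=cloud(c); P=w.reshape(-1,3); pv=fx(180); x=(P[:,:2]-pv)@EX; g=-(P[:,:2]-pv)@EY
        out=[]
        for a in range(30,150,6):
            k=(abs(x)<8)&(g>=a)&(g<a+6)&(P[:,2]>52)&(P[:,2]<100)
            if k.sum(): out.append((a+3,int(k.sum()),int(np.nanpercentile(P[k,2],50)),int(np.nanmax(P[k,2]))))
        print(n,out)
E
python3 - <<'E'
from h import *
bar(); fing()
E
```

```text
side [(33, 3, 80, 81), (39, 6, 72, 81), (45, 4, 73, 76), (51, 7, 75, 78), (57, 6, 75, 76), (63, 9, 74, 77), (69, 5, 75, 76), (75, 1, 78, 78), (81, 6, 64, 71), (105, 41, 86, 99), (111, 16, 81, 99), (117, 4, 76, 76), (123, 21, 75, 82), (129, 36, 71, 84), (135, 8, 73, 78)]
top [(33, 11, 74, 82), (39, 11, 77, 84), (45, 10, 72, 77), (51, 9, 71, 74), (57, 9, 69, 80), (63, 9, 73, 78), (69, 2, 74, 76)]
wrist [(33, 263, 75, 82), (39, 267, 79, 82), (45, 195, 74, 76), (51, 193, 74, 77), (57, 190, 74, 76), (63, 184, 74, 76), (69, 178, 74, 76), (75, 180, 74, 79), (81, 343, 79, 82), (87, 517, 86, 99), (135, 2, 76, 76)]
brass n 21 [517.1 175.3  72.3] g 64.2 ang 2.1
```

A hard stop at tip z≈75 with the bar top at a constant 74–75 mm along its length: the finger is home in the gap. Next I lift off and fetch the weight.

Call:
carry_out --commands '[[[0, 0, -0.03], [0, 0, 0], 1], [[0, 0, -0.1], [0, 0, 0], 1], [[0, 0, -0.3], [0, 0, 0], 1], [[0, 0, -0.55], [0, 0, 0], 0.3], [[0, 0, -0.75], [0, 0, 0], 0.0], [[0, 0, -0.75], [0, 0, 0], 0.0]]'

```text
time: 20.55
eef_pos: [531.1, 144.2, 198.7]
ee_rot: [0.651, 0.759, 0.002, 0.002]
ft_force: [-0.6, -0.0, -0.7]
gripper_width: 22.5
finger_force: 0.0
```

```bash
python3 - <<'E'
from h import *
bar(); fing(); gearphase(cap('side')); gearphase(cap('top'))
w=cloud(cap('side')); c=cap('wrist'); w=cloud(c); z=w[...,2]
uv=(abs(w[...,0]-551)<45)&(abs(w[...,1]-410)<45); P=w[uv]
for a,b in((50,66),(74,90)):
    q=P[(P[:,2]>a)&(P[:,2]<b)]
    if len(q)>5: print(a,len(q),q.mean(0).round(1),cv2.minAreaRect(q[:,:2].astype(np.float32)))
print(arm.state()['qpos'])
go([550,411.5,200-27.5],46.5+90)
E
```

```text
side [(33, 4, 78, 82), (39, 26, 76, 83), (45, 9, 73, 77), (51, 7, 75, 77), (57, 4, 74, 77), (63, 10, 75, 78), (69, 7, 76, 78), (75, 3, 79, 80), (81, 26, 76, 82), (87, 12, 75, 81), (93, 6, 74, 75), (99, 9, 74, 78), (105, 9, 74, 77), (111, 6, 75, 77), (117, 5, 76, 77), (123, 21, 77, 84), (129, 41, 70, 83), (135, 2, 70, 76)]
top [(33, 13, 73, 80), (39, 11, 75, 82), (45, 10, 71, 77), (51, 9, 72, 76), (57, 9, 72, 77), (63, 10, 72, 75), (69, 9, 71, 74), (75, 11, 73, 80), (81, 3, 80, 80)]
wrist [(33, 66, 75, 82), (39, 72, 79, 82), (45, 54, 74, 76), (51, 54, 74, 76), (57, 54, 74, 77), (63, 48, 74, 76), (69, 50, 74, 76), (75, 70, 74, 80), (81, 73, 80, 82), (87, 50, 74, 76), (93, 47, 74, 76), (99, 52, 74, 77), (105, 45, 74, 76), (111, 47, 74, 76), (117, 63, 74, 79), (123, 72, 77, 82), (129, 53, 77, 82), (135, 3, 76, 76)]
brass n 62 [520.3 179.3  75.3] g 60.7 ang 5.0
paint [528.3 103.5  48. ] n 14 r 43.6 ang 106.78 gap phase 8.92 amp 0.136 marked gap ang 98.92 off -7.86 need turn -0.22
paint [nan nan nan] n 0 r nan ang nan gap phase 16.75 amp 0.005 marked gap ang nan off nan need turn nan
[ 0.60619995  0.22809172 -1.04105452  1.68022923  0.20059137  1.35060742
 -0.31427693]
from [528.4 143.  194. ] psi 98.81 F [-0.5 -0.2 -1.1] t 20.95 -> shift [1.3101 0.3124 0.1071] turn [-3.000e-04 -1.000e-04 -1.047e-01]h.py:37: RuntimeWarning: Mean of empty slice.
  r=np.hypot(pts[:,0]-A[0],pts[:,1]-A[1]); k=(r>34)&(r<50); p=pts[k].mean(0)
  ret = um.true_divide(
```

Call:
carry_out --commands '[[[0.2, 0.05, 0.03], [0, 0, -0.02], 0], [[0.45, 0.11, 0.06], [0, 0, -0.045], 0], [[0.7, 0.17, 0.1], [0, 0, -0.07], 0], [[0.95, 0.23, 0.1], [0, 0, -0.09], 0], [[0.95, 0.23, 0.1], [0, 0, -0.105], 0], [[0.95, 0.23, 0.1], [0, 0, -0.105], 0]]'

```text
time: 21.7
eef_pos: [544.8, 338.6, 173.9]
ee_rot: [0.369, 0.929, -0.0, -0.001]
ft_force: [0.5, -0.5, 0.6]
gripper_width: 87.0
finger_force: 0.0
```

```bash
cat >> h.py <<'E'
def wt(c,x0=551,y0=410):
    w=cloud(c); uv=(abs(w[...,0]-x0)<45)&(abs(w[...,1]-y0)<45); P=w[uv]
    for a,b in((50,66),(74,90)):
        q=P[(P[:,2]>a)&(P[:,2]<b)]
        if len(q)>5: print(a,len(q),q.mean(0).round(1),cv2.minAreaRect(q[:,:2].astype(np.float32)))
E
python3 - <<'E'
from h import *
print(arm.state()['qpos'])
wt(cap('wrist')); 
go([550,411.5,100-27.5],136.5)
E
```

```text
[ 0.19149145  0.54194537 -1.1071046   1.473652    0.48382118  1.42491191
 -0.11392052]
50 1084 [549.  410.8  58.5] ((550.844482421875, 411.80926513671875), (50.234188079833984, 30.723831176757812), 46.629913330078125)
74 390 [550.  411.3  81.5] ((550.7202758789062, 411.61199951171875), (12.171956062316895, 27.63650894165039), 46.868534088134766)
from [545.3 337.6 174.1] psi 136.49 F [-0.2  0.3  0.7] t 21.75 -> shift [0.2374 0.2847 0.5079] turn [-0.0002 -0.0001 -0.    ]
```

Call:
carry_out --commands '[[[0.12, 0.14, 0.1], [0, 0, 0], 0], [[0.24, 0.286, 0.25], [0, 0, 0], 0], [[0.24, 0.286, 0.4], [0, 0, 0], 0], [[0.24, 0.286, 0.45], [0, 0, 0], 0], [[0.24, 0.286, 0.45], [0, 0, 0], 0]]'

```text
time: 22.38
eef_pos: [550.7, 410.7, 84.7]
ee_rot: [0.371, 0.929, -0.001, 0.0]
ft_force: [-0.1, -0.0, 0.3]
gripper_width: 87.2
finger_force: 0.0
```

```bash
python3 - <<'E'
from h import *
go([550.6,411.6,33.5],136.7)
E
```

```text
from [550.7 410.7  84.7] psi 136.43 F [-0.1 -0.   0.3] t 22.38 -> shift [0.0033 0.0032 0.2559] turn [-0.0002  0.0001 -0.0007]
```

Call:
carry_out --commands '[[[0.003, 0.003, 0.1], [0, 0, 0], 0], [[0.003, 0.003, 0.2], [0, 0, 0], 0], [[0.003, 0.003, 0.255], [0, 0, 0], 0], [[0.003, 0.003, 0.255], [0, 0, 0], 0], [[0.003, 0.003, 0.255], [0, 0, 0], 1], [[0.003, 0.003, 0.255], [0, 0, 0], 1], [[0.003, 0.003, 0.255], [0, 0, 0], 1], [[0.003, 0.003, 0.255], [0, 0, 0], 1], [[0.003, 0.003, 0.255], [0, 0, 0], 1], [[0.003, 0.003, 0.255], [0, 0, 0], 1], [[0.003, 0.003, 0.255], [0, 0, 0], 1], [[0.003, 0.003, 0.255], [0, 0, 0], 1]]' --squeeze 30

```text
time: 23.88
eef_pos: [549.7, 413.3, 33.9]
ee_rot: [0.37, 0.929, -0.0, -0.0]
ft_force: [0.7, -0.0, -0.1]
gripper_width: 15.3
finger_force: 0.0
```

Call:
carry_out --commands '[[[0, 0, 0], [0, 0, 0], 1], [[0, 0, 0], [0, 0, 0], 1], [[0, 0, 0], [0, 0, 0], 1], [[0, 0, 0], [0, 0, 0], 1], [[0, 0, -0.15], [0, 0, 0], 1], [[0, 0, -0.4], [0, 0, 0], 1], [[0, 0, -0.6], [0, 0, 0], 1], [[0, 0, -0.6], [0, 0, 0], 1], [[0, 0, -0.6], [0, 0, 0], 1]]'

```text
time: 25.0
eef_pos: [549.2, 412.3, 151.8]
ee_rot: [0.37, 0.929, -0.001, -0.0]
ft_force: [-0.1, -0.4, -4.6]
gripper_width: 11.6
finger_force: 30.0
```

```bash
python3 - <<'E'
from h import *
s=arm.state(); print(s['gripper_width'],s['finger_force'],s['qpos'].round(2))
c=cap('wrist','wrh'); cs=cap('side')
cv2.imwrite('pics/h1.png',cv2.resize(np.hstack([cv2.imread('pics/wrh.png'),cv2.cvtColor(cv2.resize(cs['pixels'][120:240,170:330],(560,420)),cv2.COLOR_RGB2BGR)]),(800,300)))
p=fx(180-58); go([*p,150],98.7)
E
```

```text
11.580767396898015 29.997416138648987 [ 0.    0.64 -1.05  1.38  0.55  1.44 -0.22]
from [549.1 411.9 151.1] psi 136.6 F [ 0.2 -0.7 -3.6] t 25.1 -> shift [-0.6919 -0.9253  0.0092] turn [-0.0007  0.0002  0.1053]
```

View pics/h1.png

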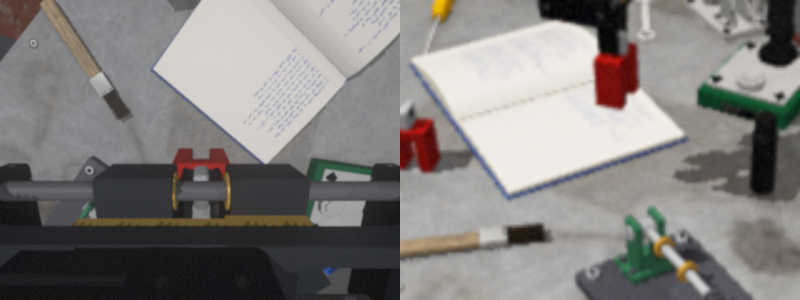

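The weight hangs upright from the gripper, opening 11.6 mm (right half, 612,75); collars are at (655,228) and (685,270).

Call:
carry_out --commands '[[[-0.15, -0.2, 0], [0, 0, 0.02], 1], [[-0.33, -0.44, 0], [0, 0, 0.045], 1], [[-0.5, -0.67, 0], [0, 0, 0.07], 1], [[-0.65, -0.87, 0], [0, 0, 0.09], 1], [[-0.692, -0.925, 0], [0, 0, 0.105], 1], [[-0.692, -0.925, 0], [0, 0, 0.105], 1], [[-0.692, -0.925, 0], [0, 0, 0.105], 1], [[-0.692, -0.925, 0], [0, 0, 0.105], 1]]'

```text
time: 26.1
eef_pos: [522.7, 185.6, 153.7]
ee_rot: [0.649, 0.76, 0.0, -0.001]
ft_force: [0.0, 0.6, -4.2]
gripper_width: 11.6
finger_force: 30.0
```

```bash
cat >> h.py <<'E'
def fit(n='side'):
    c=cap(n); w=cloud(c); hsv=cv2.cvtColor(c['pixels'],cv2.COLOR_RGB2HSV)
    m=(cv2.inRange(hsv,(0,150,50),(6,255,255))|cv2.inRange(hsv,(174,150,50),(180,255,255)))>0
    P=w[m]; pv=fx(180); x=(P[:,:2]-pv)@EX; g=-(P[:,:2]-pv)@EY; k=(abs(x)<60)&(abs(g-58)<60)&(P[:,2]>10)
    pc=lambda a:np.percentile(a,[2,50,98]).round(1)
    if k.sum()>5: print(n,'red n',k.sum(),'g',pc(g[k]),'x',pc(x[k]),'z',pc(P[k,2]))
    m=cv2.inRange(hsv,(12,100,70),(26,255,255))>0
    P=w[m]; x=(P[:,:2]-pv)@EX; g=-(P[:,:2]-pv)@EY; k=(abs(x)<14)&(abs(g-58)<40)&(P[:,2]>55)&(P[:,2]<84)
    for s in(g<58,g>58):
        q=k&s
        if q.sum(): print('  brass n',q.sum(),'g',pc(g[q]),'x',pc(x[q]),'z',pc(P[q,2]))
E
python3 - <<'E'
from h import *
go([*fx(180-58+1.8),90],98.7); fit(); fit('wrist'); fit('top')
E
```

```text
from [522.7 185.6 153.7] psi 99.0 F [ 0.   0.6 -4.2] t 26.1 -> shift [-0.0071 -0.0036  0.3184] turn [-0.0001 -0.0002  0.0008]
side red n 483 g [43.9 69.6 73.5] x [-26.2 -14.6  19.9] z [125.5 156.7 179.9]
  brass n 29 g [33.9 37.2 39.5] x [-10.4  -4.3   9.1] z [64.5 76.4 82.8]
  brass n 32 g [78.3 81.9 84.5] x [-10.8  -4.6   6.6] z [64.7 76.3 83.5]
wrist red n 859 g [40.6 42.3 51.7] x [-18.9   8.8  21.7] z [136.2 177.9 182.4]
  brass n 108 g [34.  36.1 38.8] x [-9.1  0.2  9.5] z [74.5 79.8 82.1]
```

Call:
carry_out --commands '[[[-0.007, 0, 0.05], [0, 0, 0.001], 1], [[-0.007, 0, 0.12], [0, 0, 0.001], 1], [[-0.007, 0, 0.16], [0, 0, 0.001], 1], [[-0.007, 0, 0.18], [0, 0, 0.001], 1], [[-0.007, 0, 0.18], [0, 0, 0.001], 1], [[-0.007, 0, 0.18], [0, 0, 0.001], 1]]'

```text
time: 27.0
eef_pos: [523.7, 182.6, 118.3]
ee_rot: [0.653, 0.757, 0.0, 0.0]
ft_force: [-0.5, -0.3, -4.0]
gripper_width: 12.1
finger_force: 30.0
```

```bash
python3 - <<'E'
from h import *
go([*fx(180-58+1.8),78],98.7); fit(); fit('wrist')
E
```

```text
from [523.7 182.6 118.3] psi 98.45 F [-0.5 -0.3 -4. ] t 27.0 -> shift [ 0.0087 -0.0067  0.2015] turn [ 0.0001 -0.     -0.0007]
side red n 459 g [46.9 72.8 76.5] x [-25.4 -12.8  20.8] z [ 87.3 120.7 144.8]
  brass n 34 g [74.5 81.1 84.1] x [-10.5  -4.7   7.8] z [63.7 75.8 82.4]
wrist red n 966 g [43.5 44.8 54.6] x [-18.8  10.   22.6] z [100.2 142.2 146.7]
  brass n 160 g [34.  36.2 38.8] x [-9.6  0.3  9.9] z [73.2 79.8 82.1]
```

Call:
carry_out --commands '[[[0.008, 0, 0.05], [0, 0, 0], 1], [[0.008, 0, 0.1], [0, 0, 0], 1], [[0.008, 0, 0.13], [0, 0, 0], 1], [[0.008, 0, 0.16], [0, 0, 0], 1], [[0.008, 0, 0.19], [0, 0, 0], 1], [[0.008, 0, 0.2], [0, 0, 0], 1], [[0.008, 0, 0.2], [0, 0, 0], 1]]'

```text
time: 27.98
eef_pos: [523.2, 184.0, 77.9]
ee_rot: [0.653, 0.757, -0.0, -0.0]
ft_force: [0.2, 0.2, -4.0]
gripper_width: 11.9
finger_force: 30.0
```

```bash
python3 - <<'E'
from h import *
go([*fx(180-58+1.8),67],98.7); fit(); fit('wrist')
E
```

```text
from [523.2 184.   77.9] psi 98.44 F [ 0.2  0.2 -4. ] t 27.98 -> shift [ 0.0014 -0.0051  0.0543] turn [-0.     -0.     -0.0007]
side red n 375 g [43.2 71.5 75.2] x [-25.8 -16.1  21.3] z [ 47.9  86.1 105. ]
  brass n 33 g [78.6 81.4 82.8] x [-10.6  -3.8   7.8] z [62.8 75.1 81.9]
wrist red n 906 g [42.1 43.5 53. ] x [-19.6   7.2  22.5] z [ 64.6 102.1 107. ]
  brass n 261 g [34.  36.3 42. ] x [-10.2   0.2  10.4] z [63.3 79.2 81.9]
```

Call:
carry_out --commands '[[[0, 0, 0.025], [0, 0, 0], 1], [[0, 0, 0.045], [0, 0, 0], 1], [[0, 0, 0.055], [0, 0, 0], 1], [[0, 0, 0.06], [0, 0, 0], 1], [[0, 0, 0.06], [0, 0, 0], 1]]'

```text
time: 28.7
eef_pos: [523.0, 183.9, 66.7]
ee_rot: [0.653, 0.757, -0.001, 0.0]
ft_force: [-4.3, -1.2, 6.2]
gripper_width: 11.9
finger_force: 30.0
```

Call:
carry_out --commands '[[[0, 0, 0.005], [0, 0, 0], 1], [[0, 0, 0.005], [0, 0, 0], 1]]'

```text
time: 28.95
eef_pos: [523.1, 183.9, 66.6]
ee_rot: [0.653, 0.757, -0.001, 0.0]
ft_force: [-5.5, -3.5, 11.3]
gripper_width: 11.9
finger_force: 30.0
```

Call:
carry_out --commands '[[[0, 0, 0.005], [0, 0, 0], 1], [[0, 0, 0.005], [0, 0, 0], 1]]'

```text
time: 29.2
eef_pos: [523.2, 183.9, 66.5]
ee_rot: [0.653, 0.757, -0.001, 0.001]
ft_force: [-7.7, -4.5, 17.2]
gripper_width: 11.8
finger_force: 30.0
```

Call:
carry_out --commands '[[[0, 0, -0.01], [0, 0, 0], 1], [[0, 0, -0.01], [0, 0, 0], 1], [[0, 0, -0.01], [0, 0, 0], 0], [[0, 0, -0.01], [0, 0, 0], 0], [[0, 0, -0.01], [0, 0, 0], 0], [[0, 0, -0.01], [0, 0, 0], 0], [[0, 0, -0.01], [0, 0, 0], 0], [[0, 0, -0.01], [0, 0, 0], 0]]'

```text
time: 30.2
eef_pos: [523.2, 184.0, 65.9]
ee_rot: [0.653, 0.757, -0.0, 0.0]
ft_force: [0.0, -0.7, -0.0]
gripper_width: 63.7
finger_force: 0.0
```

Call:
carry_out --commands '[[[0, 0, -0.05], [0, 0, 0], 0], [[0, 0, -0.2], [0, 0, 0], 0], [[0, 0, -0.45], [0, 0, 0], 0], [[0, 0, -0.7], [0, 0, 0], 0], [[0, 0, -0.8], [0, 0, 0], 0], [[0, 0, -0.8], [0, 0, 0], 0]]'

```text
time: 30.95
eef_pos: [523.9, 184.4, 227.2]
ee_rot: [0.653, 0.757, 0.001, 0.001]
ft_force: [0.1, 0.4, -0.0]
gripper_width: 87.2
finger_force: 0.0
```

```bash
python3 - <<'E'
from h import *
print(arm.state()['ft_force']); fit(); fit('wrist'); fit('top'); bar(); gearphase(cap('side'))
c=cap('wrist','wz'); s=cap('side')
cv2.imwrite('pics/z1.png',cv2.resize(np.hstack([cv2.imread('pics/wz.png'),cv2.cvtColor(cv2.resize(s['pixels'][150:310,200:400],(560,420)),cv2.COLOR_RGB2BGR)]),(800,300)))
E
```

```text
[ 0.14850803  0.3895611  -0.01602509]
side red n 389 g [44.2 70.9 75.9] x [-26.4 -16.7  21.5] z [36.5 78.6 94.4]
  brass n 34 g [74.3 81.4 83.2] x [-10.5  -4.3   7.8] z [62.8 76.3 82.5]
wrist red n 779 g [42.8 56.6 72.2] x [-22.3  -6.6  24.2] z [89.3 91.4 93.4]
  brass n 64 g [34.3 36.5 39.4] x [-9.1  0.3  9.6] z [73.2 79.6 82. ]
  brass n 16 g [78.8 80.9 82.7] x [-9.6 -7.1 -3.8] z [72.8 77.7 80.8]
side [(45, 5, 92, 97), (51, 4, 92, 96), (57, 5, 95, 99), (63, 6, 95, 97), (69, 19, 92, 99), (75, 31, 84, 97), (81, 26, 77, 83), (87, 10, 76, 83), (93, 9, 75, 76), (99, 8, 74, 77), (105, 9, 74, 76), (111, 8, 75, 77), (117, 5, 74, 76), (123, 21, 76, 82), (129, 39, 72, 83), (135, 3, 70, 74)]
top []
wrist [(33, 70, 75, 81), (39, 50, 79, 82), (45, 83, 90, 99), (51, 21, 92, 99), (57, 19, 91, 97), (63, 16, 91, 96), (69, 19, 92, 96), (75, 6, 91, 92), (81, 28, 80, 82), (87, 37, 74, 76), (93, 37, 74, 76), (99, 37, 74, 76), (105, 35, 74, 76), (111, 37, 74, 76), (117, 54, 74, 78), (123, 55, 77, 82), (129, 5, 76, 79)]
paint [528.4 103.1  48. ] n 13 r 43.1 ang 106.78 gap phase 8.94 amp 0.134 marked gap ang 98.94 off -7.84 need turn -0.24
```

View pics/z1.png

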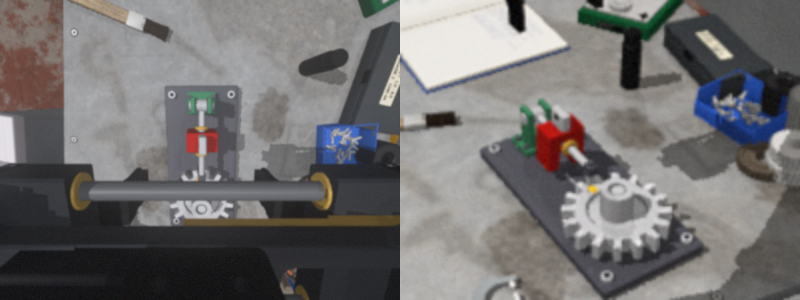

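The weight hangs upright on the bar between the collars (202,142 in the left half). The bar is level at 74–75 mm and the paint is beside the finger. The tool is clear, so I'm handing in.

```bash
python3 -c "
from plant import arm
print(arm.close_job())"
```

```text
the job is handed in; nothing more can be done
None
```

The job is handed in at about 31 s of the 72 s. The marked gap is under the finger, the finger is home and level, and the red saddle weight hangs on the bar between the collars; the judge gave no verdict.

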